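Unplug and uncouple a trolley tow hitch, and hold the tongue up

ROBOT

A 7-joint arm with a two-finger parallel gripper is mounted at the origin on a cart in front of the work surface, level with it; the furniture and walls round the work are solid. World frame = base frame: x ahead of the robot, y to its left, z up, the work surface at z = 0. Lengths are in m, angles in rad, forces in N, time in s.
With the tool pointing down it reaches from about 0.4 to 0.85 m from the base axis. Payload 10.4 kg.
Tool frame: the origin (TCP) lies at the centre of the arm's flange, where the gripper is bolted on; the fingertips stand 182 mm ahead of it and the grasp point (between the pads) lies r.grasp_offset ahead of it (r.grasp_offset is the distance from the TCP to the grasp point, in m); z points along the fingers, y is the line along which they close (so a half turn about z gives the same grasp; the last joint's range is limited). The gripper opens to 87 mm and grips with 3 to 60 N. Pads are 19 mm wide; open, the fingers measure 117 mm over their backs; the gripper's body (75 mm by 190 mm) begins 51 mm behind the grasp point.
Start: joints at [1.214, 0.332, -0.065, 1.46, 0.022, 1.35, -0.088], TCP at [0.205, -0.591, 0.405] pointing down, gripper open.
Joint ranges: [-2.6, 2.6], [-0.5, 2.12], [-1.47, 1.34], [0.16, 2.42], [-1.27, 4.41], [0.06, 2.06], [-2.6, 2.6]. Speed limits (rad/s): [2.22, 2.22, 2.79, 2.79, 3.14, 3.14, 3.14].

INTERFACE

Orientations are given as a unit quaternion [x, y, z, w].
In Python, from bench import status, vision, job, spotter, r gives the robot as it stands. The module is installed in compiled form; this text tells all that it offers.
- The arm moves only by the tool play_rows, never from a script. Its argument "series" is a list of rows, each a list of 6 numbers: the shift along the tool's x, y, z each as a share of 150 mm, from -1 to 1, then the turn, a rotation vector about the tool's x, y, z each as a share of 30 degrees, from -1 to 1. In form: [[x, y, z, ax, ay, az], ...]. A call has 1 to 5 rows; each row is the pose to reach, as a shift and turn from the pose commanded when the call began, along the tool's axes at that moment; what a row does not reach only later rows make up. A row lasts 1/10 s, in which the tool goes at most 50 mm and 8.59 degrees, less where a joint would pass 70% of its speed; a pose out of reach is approached as far as the arm can. A call with a number of a shift or a turn outside -1 to 1 is refused whole. A call with a gripper value outside its range is refused whole. "fingers" is the opening, from -1 (shut) to 1 (fully open), set as the call begins (left out, the last holds). The fingers move at their own pace and stop on an object; "squeeze" is the grip in N (left out, the last holds). Time passes only in rows, so rows that repeat a pose let the fingers close. It gives the time, the measured TCP pose, the force, the opening and the grip force at its end, in the units of the state.
- status.read_state(): the state, without advancing time (a new reading comes with each control period).
- vision.camera(name): name is "scene" or "top" or "wrist"; returns the picture (384x512x3 uint8, blue, green, red); there is no depth.
- vision.calibration(name): a dict with "fx", "fy", "cx", "cy" (pixels), "rvec" (rotation vector, rad) and "tvec" (3), from world to camera coordinates, as OpenCV has them; the wrist camera has in their place "T_tool_cam" (4x4, takes a point from camera to tool coordinates, whose origin is the TCP and whose axes are the flange's). Camera axes: x right, y down, z forward; pixel columns grow to the right and rows downward; lengths in m; the calibration is good to about 2 mm. A picture is of the moment at which its call begins: read the wrist's pose just before it. calibration takes no time and is no camera call.
- job.close_job(): hands the job in; it is judged then, once.
Trained networks look in the newest picture that a camera, given by its name, has taken for a name from the list of things; names that differ only in an ending like _2 or _b are one class to them, and where a whole thing is asked for, a point or a joint stands for the part that bears it (a point fixed in the world has none). Each returns a list of dicts, best first, with "conf" (0 to 1); they miss things now and then, are a little off and sometimes report something else, mostly with a low value. They report only what shows in the picture. A call takes as long as a camera call. They do not tell look-alikes from the thing itself.
- spotter.boxes_of(camera, name): "point" ([x, y, z] in m, in world coordinates, good to about 4 mm: the middle of the surface that is visible of it).
- spotter.regions_of(camera, name): "pixels" (384x512 bool, what is visible of it).
The state is a dict: "time": time; "joint_positions": joint angles; "joint_vel": joint speeds; "joint_torque": joint torques, N m; "ee_pos": TCP position; "eef_rot": TCP orientation; "ft_force": force on the tool from outside, world axes, zero at the start; "torque": the same for the moment, N m; "width": finger opening in m; "grip_force": force on a finger pad.
Only numpy, scipy, OpenCV 4.12 (cv2) and the standard library are available. Lean on these libraries where they do the work, as an engineer would, in place of code of your own. Each camera call takes 0.05 s, during which the arm holds its last target. There are 200 camera calls.

TASK

Uncouple the tow hitch on the bench stand: first pull the connector out of its socket, against the spring detent, and leave it in the open tray. Then pull the hitch's latch knob sideways against its spring, lift the tongue off the ball, and finish while still holding the tongue up in the gripper, at rest, with the coupler about 70 mm above where it sat. Leave the screwdriver and the roll of tape near by alone.

Things in the scene. Friction and masses are not known exactly. Their poses are not given: they have to be found in the camera images.
- stand: fixed hitch stand: grey base plate 270 x 90 x 10 mm, 40 mm steel ball on a neck. Origin: on the bench under the ball's centre; +x along plate and tongue towards the hinge, +y the side of the latch knob, z up. Plate from x -50 to +220 mm; ball centre z 50, top 70 mm; hinge clevis at x 180 mm, 67 mm high
- tongue (a joint): hinge angle of the tongue, rad (dark steel bar 30 x 24 mm with a coupler hood 62 x 51 mm over the ball; about 0.5 kg with the latch): 0 = down on the ball, grows as the ball end is lifted, about 0.4 for 70 mm; swings freely and falls back if let go. While the latch is shut it stops after about 0.01
- latch (a joint): slide of the sprung latch on the coupler, m: 0 = shut (bolt 9 mm under the ball's flat underside), grows as the knob is pulled along the stand's +y, stop at 0.016; 4 N to start, 10 N at the stop, springs back. The tongue lifts only above 0.010; keep it out until the coupler is about 40 mm up
- latch_knob (a point): upright black ribbed knob of the latch, 20 mm across, 47 mm tall: point on its axis, 16 mm below its top, 100 mm above the bench while the tongue is down; then at the stand's x 0, y 51 mm. Axes parallel to the tongue's (y = pull direction). Fingers above 80 mm clear all else there; gripped across y, the knob can turn between the pads as the tongue swings
- coupler (a point): centre of the top face of the coupler hood, over the ball; 77.5 mm above the bench when down
- tongue_hinge (a point): point on the tongue's hinge axis, at the stand's x 180, y 0, z 50 mm; its y is the hinge axis. The knob swings up and towards the hinge on an arc about it
- socket: fixed grey block 64 x 64 x 24 mm with a round hole 31 mm wide, 12 mm deep. Origin: centre of its underside. On its +y side a sprung steel detent slide in a housing (top 38 mm above the bench) reaches with a round nose over the connector's collar; a firm straight pull up (roughly 8 N) snaps it aside
- plug: loose audio cable connector, about 50 g: metal shell 19 mm across up to 50 mm from its foot, then a black boot 17 mm across to 68 mm; steel collar 28 mm across, 4 to 16 mm from the foot. Origin: centre of the foot, z along it. Stands upright in the socket, foot 12 mm above the bench, 42 mm of it above the detent housing
- plug_top (a point): middle of the boot end of the connector, 67.5 mm from its foot
- tray: fixed open grey plastic tray 120 x 160 x 30 mm (x, y, z) with 4 mm walls and floor. Origin: centre of its underside
- driver_a: bystander: screwdriver 215 mm long, 26 mm thick handle, lying
- pvc_tape1: bystander: small roll of tape lying flat, 57 mm across, 19 mm high
Things that resemble listed ones, but are neither listed nor needed, are in the scene too. What is shaped like the socket but orange is not meant.

How it is judged:
By the outcome, as a careful person would: the job done as asked, in the order asked, and still so for the second after the job is handed in, while the arm keeps its last pose, push and grip.
It also fails if it takes over 54 s, if anything falls off the work surface, if the arm or the gripper's body presses on something with over 40 N, if the wrist force passes 120 N, or if a joint passes its speed limit or range.

## Working session

There is one attempt and no reset: what is moved stays moved. The work goes in short steps, Python scripts to look and compute and a tool call to move; the robot and the scene stay as the last step left them, time stands still between calls to the robot, and variables do not carry over. Pictures are saved under pics/ and viewed, at most 10 in all, crops included, and the job is handed in when it is done.

Besides the shell and the picture viewer there is one more tool, called after "Emit:" as name(argument=value, ...) on one line, values as JSON. play_rows: Moves the arm, as the interface text tells. Shift numbers are shares of 150 mm and turn numbers shares of 30 degrees, none past 1 either way. Its arguments: {"type":"object","properties":{"series":{"type":"array","items":{"type":"array","items":{"type":"number"}}},"fingers":{"type":"number"},"squeeze":{"type":"number"}},"required":["series"]}

```bash
mkdir -p pics; cat > h.py <<'E'
import numpy as np, cv2
from bench import status, vision, job, spotter, r
from scipy.spatial.transform import Rotation as R
def cam(name):
    c=vision.calibration(name); K=np.array([[c['fx'],0,c['cx']],[0,c['fy'],c['cy']],[0,0,1.]])
    if 'rvec' in c:
        Rm=cv2.Rodrigues(np.array(c['rvec'],float))[0]; t=np.array(c['tvec'],float).ravel()
    else:
        s=status.read_state(); T=np.eye(4); T[:3,:3]=R.from_quat(s['eef_rot']).as_matrix(); T[:3,3]=s['ee_pos']
        W=np.linalg.inv(T@np.array(c['T_tool_cam'])); Rm=W[:3,:3]; t=W[:3,3]
    return K,Rm,t
def proj(name,P):
    K,Rm,t=cam(name); q=(np.atleast_2d(P)@Rm.T+t)@K.T; return q[:,:2]/q[:,2:]
def atz(name,uv,z):
    K,Rm,t=cam(name); d=Rm.T@np.linalg.inv(K)@np.array([uv[0],uv[1],1.]); o=-Rm.T@t
    return o+d*(z-o[2])/d[2]
def rows(P,Q=None):
    "shift numbers from present pose to world TCP P"
    s=status.read_state(); M=R.from_quat(s['eef_rot'])
    print('t',s['time'],'shift',np.round(M.inv().apply(np.array(P)-s['ee_pos'])/.15,3))
E
python3 - <<'E'
from h import *
print(r.grasp_offset)
s=status.read_state(); print(s['time'],s['ee_pos'],s['eef_rot'],s['width'],R.from_quat(s['eef_rot']).as_matrix().round(3))
im={n:vision.camera(n) for n in('scene','top')}
for n in im: cv2.imwrite(f'pics/{n}.png',im[n]); 
for nm in('plug','plug_top','socket','latch_knob','coupler','stand','tray','tongue','driver_a','pvc_tape1'):
  for c in('top','scene'):
    for d in spotter.boxes_of(c,nm): 
        if d['conf']>.2: print(nm,c,round(d['conf'],2),np.round(d['point'],3),proj(c,d['point'])[0].round())
print(status.read_state()['time'])
E
```

```text
0.1635
0.0 [ 0.20476703 -0.59036857  0.40395297] [ 9.86099295e-01  1.66155610e-01 -1.56531113e-04 -6.84787789e-04] 0.08691053725573837 [[ 0.945  0.328 -0.001]
 [ 0.328 -0.945  0.001]
 [-0.    -0.001 -1.   ]]
plug top 0.67 [ 0.581 -0.306  0.021] [362. 169.]
plug top 0.51 [0.452 0.307 0.051] [172. 235.]
plug scene 0.56 [0.455 0.313 0.047] [195. 258.]
plug_top scene 0.49 [0.458 0.315 0.046] [194. 258.]
socket top 0.66 [0.448 0.307 0.02 ] [174. 241.]
socket top 0.61 [0.441 0.436 0.026] [128. 250.]
socket scene 0.79 [0.438 0.44  0.021] [158. 285.]
socket scene 0.74 [0.444 0.316 0.025] [196. 265.]
latch_knob top 0.71 [0.491 0.079 0.084] [248. 204.]
latch_knob scene 0.69 [0.489 0.085 0.087] [255. 213.]
coupler top 0.81 [0.503 0.018 0.065] [268. 200.]
coupler scene 0.82 [0.503 0.027 0.069] [268. 207.]
stand top 0.65 [0.535 0.022 0.014] [265. 199.]
stand top 0.4 [0.597 0.368 0.02 ] [150. 201.]
stand scene 0.94 [0.514 0.034 0.042] [265. 211.]
tray top 0.82 [ 0.429 -0.311  0.003] [378. 212.]
tray scene 0.93 [ 0.43  -0.308  0.002] [360. 198.]
tray scene 0.48 [0.445 0.316 0.025] [196. 265.]
tongue top 0.67 [0.505 0.023 0.068] [266. 199.]
tongue scene 0.59 [0.502 0.028 0.071] [268. 207.]
driver_a top 0.84 [0.598 0.369 0.021] [149. 200.]
driver_a scene 0.52 [0.603 0.372 0.015] [160. 237.]
pvc_tape1 top 0.54 [ 0.578 -0.306  0.019] [362. 170.]
pvc_tape1 scene 0.7 [ 0.583 -0.305  0.02 ] [334. 168.]
1.1
```

View pics/top.png

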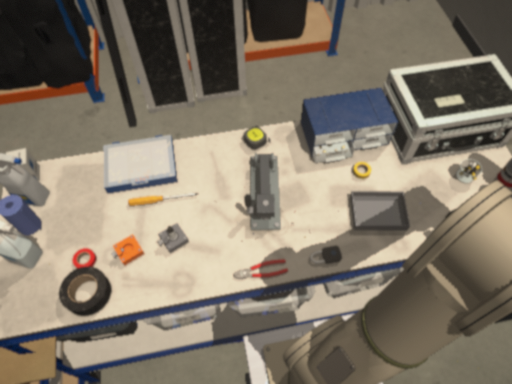

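View pics/scene.png

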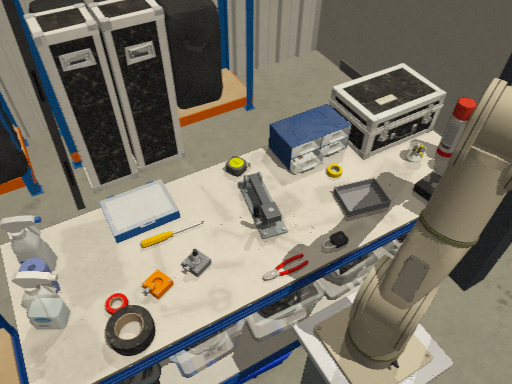

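The top view shows two socket-shaped blocks: grey at (174,237) and orange at (127,249). The grey one with the dark connector standing in it fits, because orange is excluded. The hitch is at (265,195) with its knob at (246,205), the tray at (378,210), the tape roll at (362,170), and the screwdriver at (160,200).

```bash
python3 - <<'E'
from h import *
t=cv2.imread('pics/top.png'); s=cv2.imread('pics/scene.png')
f=lambda im,x,y,w,h:cv2.resize(im[y:y+h,x:x+w],(400,300),interpolation=cv2.INTER_CUBIC)
cv2.imwrite('pics/crop1.png',np.vstack([np.hstack([f(t,110,205,100,75),f(s,130,230,100,75)]),np.hstack([f(t,210,145,120,90),f(s,210,165,100,75)])]))
rows([.42,-.3,.40])
E
```

```text
t 1.1 shift [ 1.99  -1.36   0.032]
```

View pics/crop1.png

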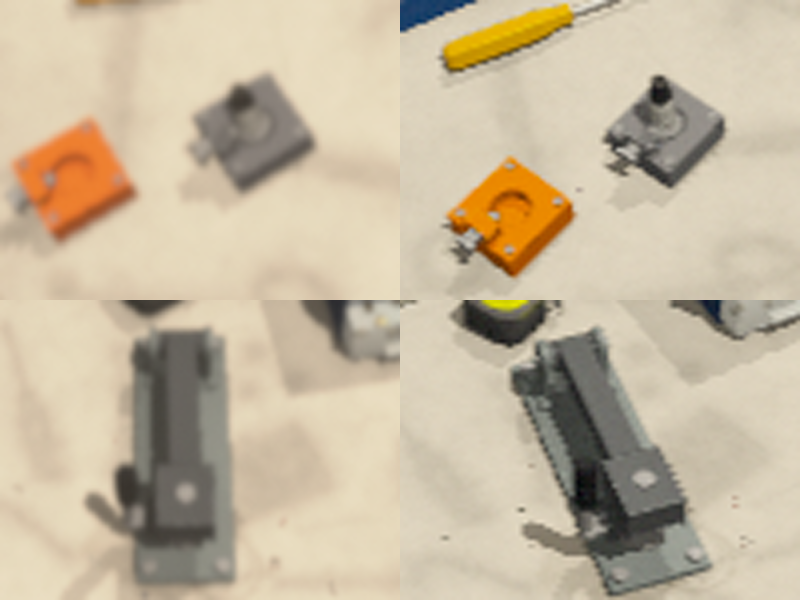

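The crop confirms it. The grey block (174,237) has the connector with its black boot standing in it and the detent facing the lower left, while the orange block's hole is empty. The hitch tongue points up the image with the knob on its left side.

Emit:
play_rows(series=[[0.25, -0.22, 0, 0, 0, 0], [0.5, -0.45, 0, 0, 0, 0], [0.75, -0.68, 0, 0, 0, 0], [1, -0.9, 0, 0, 0, 0]])

```text
time: 1.5
ee_pos: [0.3019, -0.4135, 0.4049]
eef_rot: [0.986, 0.166, 0.0, 0.0]
ft_force: [1.6, -0.2, 0.0]
width: 0.0871
grip_force: 0.0
```

Emit:
play_rows(series=[[0.25, -0.22, 0, 0, 0, 0], [0.5, -0.45, 0, 0, 0, 0], [0.75, -0.68, 0, 0, 0, 0], [1, -0.9, 0, 0, 0, 0]])

```text
time: 1.9
ee_pos: [0.3984, -0.2384, 0.4051]
eef_rot: [0.986, 0.166, 0.0, 0.0]
ft_force: [1.5, -0.5, 0.1]
width: 0.087
grip_force: 0.0
```

Emit:
play_rows(series=[[0.15, -0.25, 0, 0, 0, 0], [0.3, -0.5, 0, 0, 0, 0], [0.45, -0.75, 0, 0, 0, 0], [0.6, -0.95, 0, 0, 0, 0]])

```text
time: 2.3
ee_pos: [0.4362, -0.0738, 0.4051]
eef_rot: [0.986, 0.167, 0.0, 0.0]
ft_force: [-0.4, -0.5, -0.0]
width: 0.087
grip_force: 0.0
```

```bash
python3 - <<'E'
from h import *
print(np.round(vision.calibration('wrist')['T_tool_cam'],3))
cv2.imwrite('pics/w1.png',vision.camera('wrist'))
for nm in('latch_knob','coupler','stand'):
    for d in spotter.boxes_of('wrist',nm): print(nm,round(d['conf'],2),np.round(d['point'],3),proj('wrist',d['point'])[0].round())
rows([.45,.20,.40])
E
```

```text
[[-0.    -0.967 -0.255  0.069]
 [ 1.     0.    -0.     0.001]
 [ 0.    -0.255  0.967  0.02 ]
 [ 0.     0.     0.     1.   ]]
latch_knob 0.94 [0.499 0.074 0.105] [105.  58.]
coupler 0.69 [0.498 0.024 0.081] [167.  80.]
stand 0.86 [0.511 0.013 0.067] [185.  71.]
t 2.5 shift [ 0.692 -1.706  0.032]
```

View pics/w1.png

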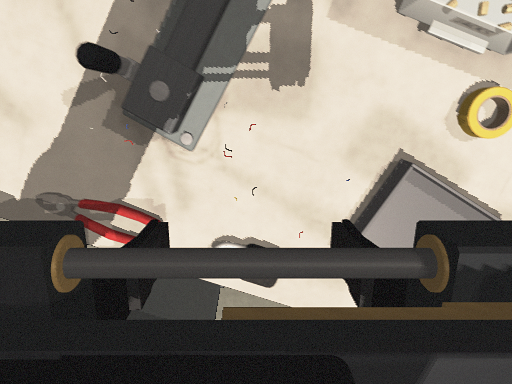

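The wrist view shows the knob at (100,57), the coupler bolt at (159,90), the tongue running up and to the right, the tray at lower right, and the tape at (488,110). Next I'll move to view the connector.

Emit:
play_rows(series=[[0.05, -0.3, 0, 0, 0, 0], [0.1, -0.6, 0, 0, 0, 0], [0.12, -0.8, 0, 0, 0, 0]])

```text
time: 2.8
ee_pos: [0.4134, 0.0443, 0.4049]
eef_rot: [0.986, 0.166, 0.0, 0.0]
ft_force: [0.1, -0.4, 0.5]
width: 0.087
grip_force: 0.0
```

Emit:
play_rows(series=[[0.05, -0.3, 0, 0, 0, 0], [0.1, -0.6, 0, 0, 0, 0], [0.12, -0.8, 0, 0, 0, 0]])

```text
time: 3.1
ee_pos: [0.3912, 0.1638, 0.405]
eef_rot: [0.986, 0.166, 0.0, 0.0]
ft_force: [0.6, -0.9, 0.2]
width: 0.0871
grip_force: 0.0
```

Emit:
play_rows(series=[[0.05, -0.3, 0, 0, 0, 0], [0.1, -0.6, 0, 0, 0, 0], [0.12, -0.8, 0, 0, 0, 0], [0.12, -0.8, 0, 0, 0, 0]])

```text
time: 3.5
ee_pos: [0.3685, 0.284, 0.4049]
eef_rot: [0.986, 0.168, -0.0, -0.001]
ft_force: [-0.7, -0.1, -0.3]
width: 0.0869
grip_force: 0.0
```

```bash
python3 - <<'E'
from h import *
cv2.imwrite('pics/w2.png',vision.camera('wrist'))
for nm in('plug','plug_top','socket'):
    for d in spotter.boxes_of('wrist',nm): print(nm,round(d['conf'],2),np.round(d['point'],3),proj('wrist',d['point'])[0].round())
E
```

```text
plug 0.96 [0.46  0.308 0.064] [253.  77.]
plug_top 0.71 [0.458 0.308 0.064] [252.  80.]
socket 0.77 [0.448 0.439 0.027] [126.  48.]
socket 0.29 [0.491 0.088 0.071] [481. 124.]
```

View pics/w2.png

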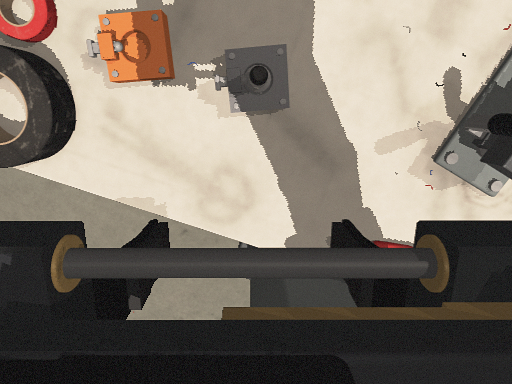

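```bash
python3 - <<'E'
from h import *
c=np.array([atz('wrist',p,.024) for p in [(225,50),(285,45),(290,106),(230,112)]])
print(c.round(4),c.mean(0).round(4),np.linalg.norm(c[1]-c[0]),np.linalg.norm(c[2]-c[1]))
p=atz('wrist',(259,73),.0795);print('top',p)
print(proj('wrist',[[.4595,.308,.0795]]))
s=status.read_state();print(s['ee_pos'])
rows([*c.mean(0)[:2],.30]);rows([*p[:2],.30])
E
```

```text
[[0.4797 0.3434 0.024 ]
 [0.5044 0.2865 0.024 ]
 [0.4492 0.2601 0.024 ]
 [0.4223 0.3192 0.024 ]] [0.4639 0.3023 0.024 ] 0.06200347167084646 0.06113601337875623
top [0.46481611 0.30261214 0.0795    ]
[[251.31595386  76.89482656]]
[0.37029787 0.27999223 0.40450208]
t 3.7 shift [0.639 0.062 0.697]
t 3.7 shift [0.645 0.062 0.697]
```

```bash
python3 - <<'E'
from h import *
for k in range(2):
    s=status.read_state();im=vision.camera('wrist')
    print(s['ee_pos'],s['eef_rot'],[(d['conf'],np.round(d['point'],4)) for d in spotter.boxes_of('wrist','plug_top')][:1])
    d=cv2.absdiff(im,cv2.imread('pics/w2.png')).mean();print(d)
a=cv2.cvtColor(im,cv2.COLOR_BGR2GRAY)[:140,200:310]
# socket mask
m=(spotter.regions_of('wrist','plug') or [{'pixels':np.zeros((384,512),bool)}])[0]['pixels'];print(np.argwhere(m).min(0),np.argwhere(m).max(0))
o=[cv2.resize(x[20:130,200:310],(400,400),interpolation=cv2.INTER_CUBIC) for x in(im,cv2.imread('pics/w2.png'))]
cv2.imwrite('pics/w3.png',np.hstack(o))
E
```

```text
[0.37029787 0.27999223 0.40450208] [ 9.86328505e-01  1.64790471e-01 -1.08006069e-04  4.11157879e-04] [(0.65, array([0.4605, 0.3064, 0.0603]))]
8.96419949001736
[0.37011346 0.2802207  0.40464735] [9.86332057e-01 1.64769227e-01 1.07610088e-04 4.04829663e-04] [(0.68, array([0.4604, 0.3051, 0.0612]))]
8.819341023763021
[ 65 240] [ 92 264]
```

View pics/w3.png

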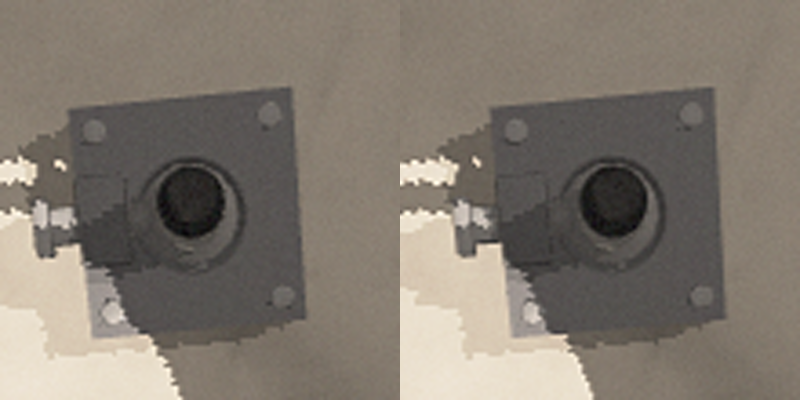

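The crops show the arm settled about 6 px after the earlier picture. In the still view the boot end is at (252.5,75.6), centred in the socket.

```bash
python3 - <<'E'
from h import *
c=np.array([atz('wrist',(200+x/3.636,20+y/3.636),.024) for x,y in [(70,107),(291,88),(305,318),(92,337)]])
p=atz('wrist',(252.5,75.6),.0795);print(c.mean(0),p)
d=c[1]-c[0]+c[2]-c[3]; s=status.read_state(); M=R.from_quat(s['eef_rot']).as_matrix()
print('socket edge vs tool y deg',np.degrees(np.arctan2(d[1],d[0])-np.arctan2(M[1,1],M[0,1])))
q=(c.mean(0)+p)/2
rows([*q[:2],.16+.1635]);rows([*q[:2],.061+.1635])
E
```

```text
[0.46138733 0.30878351 0.024     ] [0.46040262 0.308524   0.0795    ]
socket edge vs tool y deg 4.751419233236726
t 3.95 shift [0.635 0.023 0.542]
t 3.95 shift [0.635 0.023 1.202]
```

Emit:
play_rows(series=[[0.2, 0.01, 0.15, 0, 0, 0], [0.4, 0.02, 0.35, 0, 0, 0], [0.62, 0.02, 0.55, 0, 0, 0], [0.635, 0.023, 0.75, 0, 0, 0], [0.635, 0.023, 0.75, 0, 0, 0]])

```text
time: 4.45
ee_pos: [0.4603, 0.3083, 0.2882]
eef_rot: [0.986, 0.166, -0.003, 0.001]
ft_force: [-1.6, -0.4, 0.1]
width: 0.0868
grip_force: 0.0
```

Emit:
play_rows(series=[[0, 0, 0.15, 0, 0, 0], [0, 0, 0.3, 0, 0, 0], [0, 0, 0.4, 0, 0, 0], [0, 0, 0.44, 0, 0, 0], [0, 0, 0.44, 0, 0, 0]])

```text
time: 4.95
ee_pos: [0.4605, 0.3094, 0.2267]
eef_rot: [0.986, 0.166, 0.0, 0.0]
ft_force: [-0.2, 1.0, 0.3]
width: 0.087
grip_force: 0.0
```

```bash
python3 - <<'E'
from h import *
rows([.4609,.3087,.061+.1635]); print(status.read_state()['ee_pos'])
E
```

```text
t 4.95 shift [0.001 0.006 0.014]
[0.46047156 0.30943675 0.22665758]
```

Close on it with 35 N.

Emit:
play_rows(series=[[0, 0, 0.015, 0, 0, 0], [0, 0, 0.015, 0, 0, 0], [0, 0, 0.015, 0, 0, 0], [0, 0, 0.015, 0, 0, 0], [0, 0, 0.015, 0, 0, 0]], fingers=-1, squeeze=35)

```text
time: 5.45
ee_pos: [0.4605, 0.3096, 0.2242]
eef_rot: [0.986, 0.166, 0.0, -0.0]
ft_force: [-0.4, -0.5, -0.8]
width: 0.0553
grip_force: 0.0
```

Emit:
play_rows(series=[[0, 0, 0, 0, 0, 0], [0, 0, 0, 0, 0, 0], [0, 0, 0, 0, 0, 0]])

```text
time: 5.75
ee_pos: [0.4605, 0.3095, 0.2239]
eef_rot: [0.986, 0.166, -0.0, 0.0]
ft_force: [-0.3, -0.6, 0.2]
width: 0.0311
grip_force: 0.0
```

Emit:
play_rows(series=[[0, 0, 0, 0, 0, 0], [0, 0, 0, 0, 0, 0], [0, 0, 0, 0, 0, 0], [0, 0, 0, 0, 0, 0]])

```text
time: 6.15
ee_pos: [0.4605, 0.3095, 0.2239]
eef_rot: [0.986, 0.166, -0.0, 0.0]
ft_force: [-0.3, 0.3, -0.1]
width: 0.0178
grip_force: 35.0
```

Emit:
play_rows(series=[[0, 0, -0.05, 0, 0, 0], [0, 0, -0.1, 0, 0, 0], [0, 0, -0.15, 0, 0, 0], [0, 0, -0.25, 0, 0, 0], [0, 0, -0.35, 0, 0, 0]])

```text
time: 6.65
ee_pos: [0.4604, 0.3098, 0.2782]
eef_rot: [0.986, 0.166, 0.0, -0.0]
ft_force: [0.2, 0.0, 0.2]
width: 0.0182
grip_force: 35.0
```

Plug is held and out. I'll raise it and carry it to the tray.

Emit:
play_rows(series=[[0, 0, -0.3, 0, 0, 0], [0, 0, -0.6, 0, 0, 0], [-0.05, 0.1, -0.85, 0, 0, 0], [-0.1, 0.25, -0.85, 0, 0, 0]])

```text
time: 7.05
ee_pos: [0.4579, 0.2716, 0.4103]
eef_rot: [0.986, 0.168, 0.004, -0.002]
ft_force: [0.8, 0.2, -1.9]
width: 0.0178
grip_force: 35.0
```

```bash
python3 - <<'E'
from h import *
s=status.read_state();print(s['ee_pos'],s['width'],s['ft_force'])
for c in('top','scene'):
    im=vision.camera(c)
    print(c,[(d['conf'],np.round(d['point'],3)) for d in spotter.boxes_of(c,'plug')])
    m=spotter.regions_of(c,'tray')[0]['pixels'].astype(np.uint8)
    k=max(cv2.findContours(m,0,1)[0],key=cv2.contourArea)
    print('tray',cv2.approxPolyDP(k,4,True)[:,0].tolist())
    h=cv2.boxPoints(cv2.minAreaRect(k)); P=np.array([atz(c,p,.02) for p in h]);print(P.round(3),P.mean(0).round(3))
rows([.43,-.31,.40])
E
```

```text
[0.45794921 0.27163141 0.41032701] 0.0177632585876116 [ 0.78773996  0.15943912 -1.88641567]
top [(0.68, array([0.447, 0.267, 0.232]))]Traceback (most recent call last):
  File "<stdin>", line 6, in <module>
IndexError: list index out of range
```

```bash
python3 - <<'E'
from h import *
P=np.array([atz('top',p,.03) for p in [(350,192),(404,192),(409,230),(352,229)]]);print(P.round(3),P.mean(0).round(3))
rows([*P.mean(0)[:2],.41])
E
```

```text
[[ 0.5   -0.238  0.03 ]
 [ 0.467 -0.4    0.03 ]
 [ 0.342 -0.367  0.03 ]
 [ 0.378 -0.205  0.03 ]] [ 0.421 -0.303  0.03 ]
t 7.2 shift [-1.474  3.518 -0.029]
```

Emit:
play_rows(series=[[-0.11, 0.25, 0, 0, 0, 0], [-0.22, 0.5, 0, 0, 0, 0], [-0.32, 0.75, 0, 0, 0, 0], [-0.37, 0.88, 0, 0, 0, 0]])

```text
time: 7.6
ee_pos: [0.4491, 0.1241, 0.404]
eef_rot: [0.986, 0.165, -0.0, 0.001]
ft_force: [0.8, 0.1, -0.6]
width: 0.0179
grip_force: 35.0
```

Emit:
play_rows(series=[[-0.11, 0.25, 0, 0, 0, 0], [-0.22, 0.5, 0, 0, 0, 0], [-0.32, 0.75, 0, 0, 0, 0], [-0.37, 0.88, 0, 0, 0, 0]])

```text
time: 8.0
ee_pos: [0.4398, -0.0189, 0.4041]
eef_rot: [0.986, 0.165, -0.0, 0.0]
ft_force: [-0.1, 0.4, 0.2]
width: 0.0179
grip_force: 35.0
```

Emit:
play_rows(series=[[-0.11, 0.25, 0, 0, 0, 0], [-0.22, 0.5, 0, 0, 0, 0], [-0.32, 0.75, 0, 0, 0, 0], [-0.37, 0.88, 0, 0, 0, 0]])

```text
time: 8.4
ee_pos: [0.4307, -0.162, 0.4039]
eef_rot: [0.986, 0.165, -0.0, 0.0]
ft_force: [0.3, 0.8, -1.4]
width: 0.0178
grip_force: 35.0
```

Emit:
play_rows(series=[[-0.11, 0.25, 0, 0, 0, 0], [-0.22, 0.5, 0, 0, 0, 0], [-0.32, 0.75, 0, 0, 0, 0], [-0.37, 0.88, 0, 0, 0, 0], [-0.37, 0.88, 0, 0, 0, 0]])

```text
time: 8.9
ee_pos: [0.4216, -0.3046, 0.4035]
eef_rot: [0.986, 0.165, -0.0, -0.001]
ft_force: [0.0, 0.5, 0.2]
width: 0.0183
grip_force: 35.0
```

```bash
python3 - <<'E'
from h import *
s=status.read_state();print(s['ee_pos'],s['width'],s['ft_force'])
cv2.imwrite('pics/t2.png',vision.camera('top'))
print([(d['conf'],np.round(d['point'],3)) for d in spotter.boxes_of('top','plug')])
rows([.424,-.306,.228])
E
```

```text
[ 0.42161288 -0.30455652  0.40348786] 0.01826211576349021 [0.00339948 0.45643653 0.18094467]
[(0.51, array([ 0.414, -0.305,  0.204]))]
t 9.0 shift [-0.002  0.034  1.172]
```

Emit:
play_rows(series=[[0, 0.02, 0.25, 0, 0, 0], [0, 0.02, 0.5, 0, 0, 0], [0, 0.02, 0.75, 0, 0, 0], [0, 0.02, 0.95, 0, 0, 0], [0, 0.02, 1, 0, 0, 0]])

```text
time: 9.5
ee_pos: [0.4225, -0.3028, 0.2514]
eef_rot: [0.986, 0.168, -0.001, -0.002]
ft_force: [0.0, 0.0, -0.1]
width: 0.0181
grip_force: 35.0
```

Emit:
play_rows(series=[[0, 0, 0.06, 0, 0, 0], [0, 0, 0.12, 0, 0, 0], [0, 0, 0.17, 0, 0, 0], [0, 0, 0.2, 0, 0, 0], [0, 0, 0.2, 0, 0, 0]])

```text
time: 10.0
ee_pos: [0.4228, -0.3052, 0.2238]
eef_rot: [0.986, 0.166, -0.0, -0.0]
ft_force: [-0.6, -0.1, -0.2]
width: 0.018
grip_force: 35.0
```

Emit:
play_rows(series=[[0, 0, 0.01, 0, 0, 0], [0, 0, 0.02, 0, 0, 0], [0, 0, 0.02, 0, 0, 0]])

```text
time: 10.3
ee_pos: [0.4228, -0.3053, 0.2211]
eef_rot: [0.986, 0.166, 0.0, 0.0]
ft_force: [-0.9, 1.1, -0.4]
width: 0.0178
grip_force: 35.0
```

Emit:
play_rows(series=[[0, 0, 0.01, 0, 0, 0], [0, 0, 0.02, 0, 0, 0], [0, 0, 0.02, 0, 0, 0]])

```text
time: 10.6
ee_pos: [0.4228, -0.3052, 0.2178]
eef_rot: [0.986, 0.166, -0.0, -0.0]
ft_force: [-0.4, -0.6, -1.1]
width: 0.0181
grip_force: 35.0
```

Emit:
play_rows(series=[[0, 0, 0.005, 0, 0, 0], [0, 0, 0.008, 0, 0, 0], [0, 0, 0.008, 0, 0, 0]])

```text
time: 10.9
ee_pos: [0.4228, -0.3053, 0.2167]
eef_rot: [0.986, 0.166, -0.0, 0.0]
ft_force: [-0.9, -0.9, -0.9]
width: 0.0179
grip_force: 35.0
```

Emit:
play_rows(series=[[0, 0, 0, 0, 0, 0], [0, 0, 0, 0, 0, 0], [0, 0, 0, 0, 0, 0], [0, 0, 0, 0, 0, 0], [0, 0, 0, 0, 0, 0]], fingers=0.1)

```text
time: 11.4
ee_pos: [0.4228, -0.3053, 0.2168]
eef_rot: [0.986, 0.166, 0.0, 0.0]
ft_force: [0.2, -0.3, -0.2]
width: 0.046
grip_force: 0.0
```

Emit:
play_rows(series=[[0, 0, -0.15, 0, 0, 0], [0, 0, -0.4, 0, 0, 0], [0, 0, -0.7, 0, 0, 0], [0, 0, -1, 0, 0, 0]])

```text
time: 11.8
ee_pos: [0.4226, -0.3049, 0.3683]
eef_rot: [0.986, 0.166, -0.0, -0.0]
ft_force: [0.4, -0.8, -0.2]
width: 0.0476
grip_force: 0.0
```

```bash
python3 - <<'E'
from h import *
s=status.read_state();print(s['ee_pos'],s['width'])
im=vision.camera('scene'); cv2.imwrite('pics/s2.png',cv2.resize(im[150:250,290:430],(700,500),interpolation=cv2.INTER_CUBIC))
print([(d['conf'],np.round(d['point'],3)) for d in spotter.boxes_of('scene','plug')])
E
```

```text
[ 0.42257093 -0.30494051  0.36834634] 0.0476492049001473
[(0.53, array([ 0.425, -0.294,  0.034])), (0.38, array([0.489, 0.083, 0.087]))]
```

View pics/s2.png

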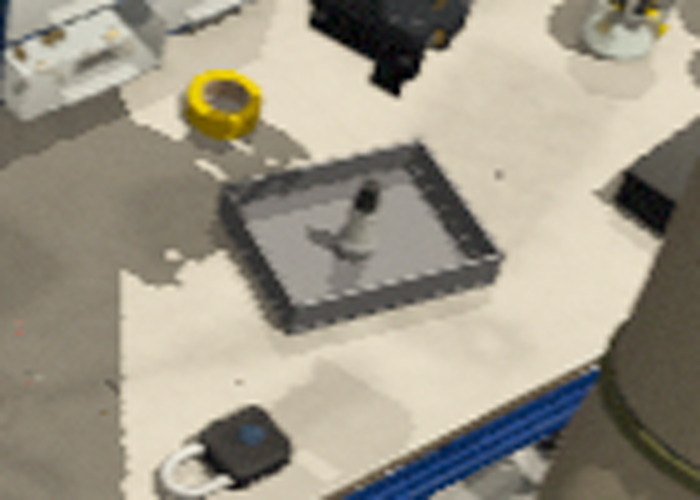

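The connector is standing upright inside the tray, around (355,225) in the crop. The tape and the other items haven't moved. Next is the hitch.

Emit:
play_rows(series=[[0.1, -0.27, 0, 0, 0, 0], [0.2, -0.54, -0.1, 0, 0, 0], [0.3, -0.81, -0.15, 0, 0, 0], [0.34, -1, -0.2, 0, 0, 0]])

```text
time: 12.3
ee_pos: [0.422, -0.1437, 0.3969]
eef_rot: [0.986, 0.167, 0.0, 0.0]
ft_force: [0.1, -0.5, 0.0]
width: 0.0478
grip_force: 0.0
```

Emit:
play_rows(series=[[0.1, -0.27, 0, 0, 0, 0.1], [0.2, -0.54, 0, 0, 0, 0.3], [0.3, -0.81, 0, 0, 0, 0.5], [0.34, -1, 0, 0, 0, 0.64], [0.34, -1, 0, 0, 0, 0.64]])

```text
time: 12.8
ee_pos: [0.4204, 0.0157, 0.3968]
eef_rot: [1.0, 0.001, 0.0, 0.0]
ft_force: [0.0, -0.6, -0.8]
width: 0.048
grip_force: 0.0
```

Emit:
play_rows(series=[[0, 0, 0, 0, 0, 0], [0, 0, 0, 0, 0, 0]])

```text
time: 13.0
ee_pos: [0.4209, 0.0106, 0.3965]
eef_rot: [1.0, -0.001, -0.0, 0.0]
ft_force: [-0.9, -0.1, 0.5]
width: 0.0478
grip_force: 0.0
```

```bash
python3 - <<'E'
from h import *
s=status.read_state();print(s['time'],s['ee_pos'],R.from_quat(s['eef_rot']).as_matrix()[:2,:2].round(3))
im=vision.camera('wrist');cv2.imwrite('pics/w4.png',cv2.resize(im[:230,60:420],(792,506),interpolation=cv2.INTER_CUBIC))
for nm in('latch_knob','coupler','stand'):
    for d in spotter.boxes_of('wrist',nm): print(nm,round(d['conf'],2),np.round(d['point'],4),proj('wrist',d['point'])[0].round())
E
```

```text
13.0 [0.42090274 0.01057661 0.39654934] [[ 1.    -0.002]
 [-0.002 -1.   ]]
latch_knob 0.92 [0.4981 0.0724 0.116 ] [168.  95.]
coupler 0.66 [0.5008 0.0278 0.0767] [229.  93.]
stand 0.71 [0.5131 0.0225 0.067 ] [236.  79.]
```

View pics/w4.png

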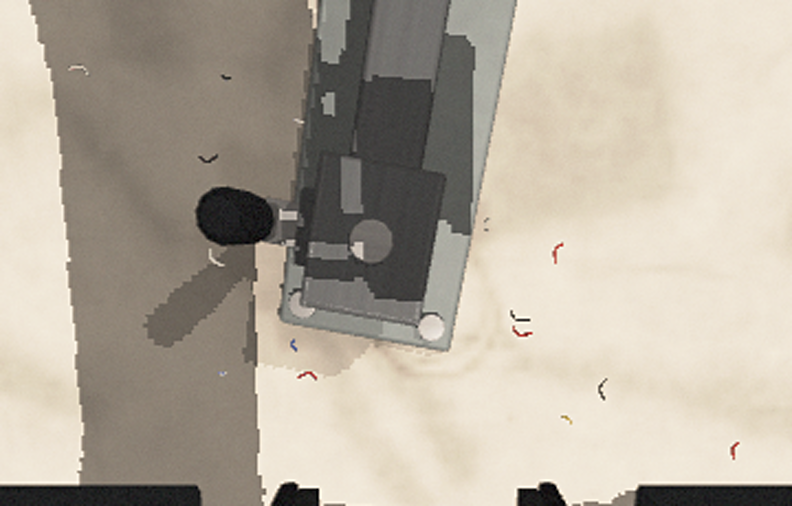

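The crop shows the knob top near (226,214), the coupler hood corners near (322,150), (445,175), (420,325), (303,303), and the plate's near corners near (283,320) and (447,350). The tongue is yawed slightly clockwise.

```bash
python3 - <<'E'
from h import *
from scipy.optimize import least_squares
px=lambda a:np.array([60,0])+(np.array(a)+.5)/2.2-.5
O=[(31,25.5,77.5),(31,-25.5,77.5),(-31,-25.5,77.5),(-31,25.5,77.5),(-50,45,10),(-50,-45,10)]
U=px([(322,150),(445,175),(420,325),(303,303),(281,321),(447,350)])
def w(p,O): 
    c,s=np.cos(p[2]),np.sin(p[2]); O=np.array(O)/1e3
    return np.c_[p[0]+c*O[:,0]-s*O[:,1],p[1]+s*O[:,0]+c*O[:,1],O[:,2]]
K,Rm,t=cam('wrist'); 
def pj(P): q=(P@Rm.T+t)@K.T; return q[:,:2]/q[:,2:]
f=lambda p:(pj(w(p,O))-U).ravel()
o=least_squares(f,[.5,.02,0]); print(o.x,np.degrees(o.x[2]),o.fun.round(1))
kp=w(o.x,[(0,51,100),(0,51,116),(0,51,69),(180,0,50)]); print(kp.round(4))
print((pj(kp)-[60,0])*2.2)
print('topz from px',atz('wrist',px((226,214)),.116), K[0,0])
rows([*kp[0,:2],.2635+.04])
np.save('pose.npy',o.x)
E
```

```text
[ 0.48726084  0.02850958 -0.17906952] -10.259927513920227 [-0.5 -0.6  1.3 -1.1  0.2  0.5 -1.4  0.7 -1.2  0.2  1.6  0.9]
[[ 0.4963  0.0787  0.1   ]
 [ 0.4963  0.0787  0.116 ]
 [ 0.4963  0.0787  0.069 ]
 [ 0.6644 -0.0036  0.05  ]]
[[ 233.00109466  215.45187408]
 [ 221.60755225  214.51539659]
 [ 251.68844083  216.98785635]
 [ 451.55376142 -241.27757268]]
topz from px [0.49671824 0.07733333 0.116     ] 323.9724414783142
t 13.2 shift [ 0.501 -0.454  0.621]
```

Emit:
play_rows(series=[[0.15, -0.12, 0.1, 0, 0, 0.1], [0.3, -0.26, 0.25, 0, 0, 0.2], [0.43, -0.4, 0.4, 0, 0, 0.3], [0.5, -0.45, 0.5, 0, 0, 0.342], [0.5, -0.45, 0.5, 0, 0, 0.342]])

```text
time: 13.7
ee_pos: [0.4962, 0.0795, 0.3196]
eef_rot: [0.996, -0.09, -0.002, -0.001]
ft_force: [-0.6, 0.1, -0.2]
width: 0.0477
grip_force: 0.0
```

```bash
python3 - <<'E'
from h import *
s=status.read_state();print(s['ee_pos'],R.from_quat(s['eef_rot']).as_matrix()[:2,:2].round(3))
rows([.4964,.0782,.2635])
E
```

```text
[0.49619328 0.07946366 0.31958631] [[ 0.984 -0.178]
 [-0.178 -0.984]]
t 13.7 shift [0.004 0.009 0.374]
```

Emit:
play_rows(series=[[0, 0, 0.1, 0, 0, 0], [0, 0, 0.2, 0, 0, 0], [0, 0.005, 0.3, 0, 0, 0], [0, 0.005, 0.365, 0, 0, 0], [0, 0.005, 0.365, 0, 0, 0]])

```text
time: 14.2
ee_pos: [0.4952, 0.0778, 0.2656]
eef_rot: [0.996, -0.09, -0.001, 0.0]
ft_force: [-0.1, -0.4, 0.3]
width: 0.0478
grip_force: 0.0
```

Emit:
play_rows(series=[[0, 0, 0, 0, 0, 0], [0, 0, 0, 0, 0, 0], [0, 0, 0, 0, 0, 0], [0, 0, 0, 0, 0, 0], [0, 0, 0, 0, 0, 0]], fingers=-1, squeeze=40)

```text
time: 14.7
ee_pos: [0.496, 0.0792, 0.2675]
eef_rot: [0.996, -0.09, 0.001, -0.001]
ft_force: [2.4, 4.2, -0.8]
width: 0.0192
grip_force: 40.0
```

Emit:
play_rows(series=[[0, 0, 0, 0, 0, 0], [0, 0, 0, 0, 0, 0]])

```text
time: 14.9
ee_pos: [0.4961, 0.0792, 0.2675]
eef_rot: [0.996, -0.09, 0.001, -0.001]
ft_force: [0.8, 4.5, 0.7]
width: 0.0187
grip_force: 40.0
```

Emit:
play_rows(series=[[0, -0.03, 0, 0, 0, 0], [0, -0.06, 0, 0, 0, 0], [0, -0.09, 0, 0, 0, 0], [0, -0.1, 0, 0, 0, 0], [0, -0.1, 0, 0, 0, 0]])

```text
time: 15.4
ee_pos: [0.4987, 0.0917, 0.2671]
eef_rot: [0.996, -0.091, -0.0, 0.002]
ft_force: [-2.7, -8.0, 7.7]
width: 0.0187
grip_force: 40.0
```

Emit:
play_rows(series=[[0, -0.012, 0, 0, 0, 0], [0, -0.012, 0, 0, 0, 0]])

```text
time: 15.6
ee_pos: [0.499, 0.0932, 0.2671]
eef_rot: [0.996, -0.091, -0.0, 0.002]
ft_force: [-3.2, -8.9, 6.8]
width: 0.019
grip_force: 40.0
```

Emit:
play_rows(series=[[0.009, 0, -0.03, 0, 0, 0], [0.02, 0, -0.06, 0, 0, 0], [0.031, 0, -0.09, 0, 0, 0], [0.042, 0, -0.118, 0, 0, 0], [0.042, 0, -0.118, 0, 0, 0]])

```text
time: 16.1
ee_pos: [0.5043, 0.0916, 0.2836]
eef_rot: [0.996, -0.091, -0.002, 0.002]
ft_force: [-3.7, -9.2, -4.7]
width: 0.0188
grip_force: 40.0
```

Emit:
play_rows(series=[[0.013, 0, -0.028, 0, 0, 0], [0.026, 0, -0.056, 0, 0, 0], [0.039, 0, -0.085, 0, 0, 0], [0.053, 0, -0.113, 0, 0, 0]])

```text
time: 16.5
ee_pos: [0.5118, 0.0902, 0.3001]
eef_rot: [0.996, -0.091, -0.003, 0.002]
ft_force: [-5.7, -8.1, -3.4]
width: 0.0187
grip_force: 40.0
```

Emit:
play_rows(series=[[0.015, 0, -0.027, 0, 0, 0], [0.031, 0, -0.054, 0, 0, 0], [0.048, 0, -0.081, 0, 0, 0], [0.065, 0, -0.108, 0, 0, 0]])

```text
time: 16.9
ee_pos: [0.5213, 0.0886, 0.3163]
eef_rot: [0.996, -0.091, -0.003, 0.002]
ft_force: [-7.0, -7.3, -2.0]
width: 0.0191
grip_force: 40.0
```

Emit:
play_rows(series=[[0.02, 0, -0.027, 0, 0, 0], [0.04, 0, -0.055, 0, 0, 0], [0.061, 0, -0.082, 0, 0, 0], [0.083, 0, -0.109, 0, 0, 0], [0.083, 0, -0.109, 0, 0, 0]])

```text
time: 17.4
ee_pos: [0.5338, 0.0865, 0.333]
eef_rot: [0.996, -0.091, -0.003, 0.002]
ft_force: [-8.5, -7.2, -0.6]
width: 0.0193
grip_force: 40.0
```

```bash
python3 - <<'E'
from h import *
s=status.read_state();print(s['time'],s['ee_pos'],s['ft_force'],s['torque'])
im=vision.camera('scene'); cv2.imwrite('pics/s3.png',cv2.resize(im[130:280,180:400],(792,540),interpolation=cv2.INTER_CUBIC))
for n in('coupler','latch_knob','plug'):print(n,[(round(d['conf'],2),np.round(d['point'],3)) for d in spotter.boxes_of('scene',n)])
E
```

```text
17.4 [0.53381589 0.0864905  0.3330392 ] [-8.46552578 -7.19630888 -0.64277948] [-1.53216068  2.09412355  0.01765059]
coupler [(0.58, array([0.511, 0.045, 0.139]))]
latch_knob []
plug [(0.42, array([ 0.422, -0.296,  0.038]))]
```

View pics/s3.png

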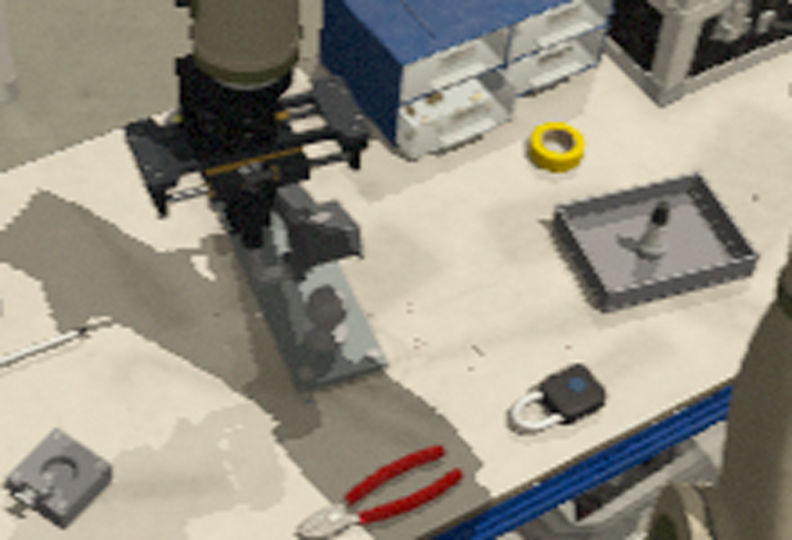

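Emit:
play_rows(series=[[0, 0, -0.008, 0, 0, 0], [0, 0, -0.008, 0, 0, 0], [0, 0, -0.008, 0, 0, 0], [0, 0, -0.008, 0, 0, 0], [0, 0, -0.008, 0, 0, 0]])

```text
time: 18.1
ee_pos: [0.5339, 0.0861, 0.3337]
eef_rot: [0.996, -0.091, -0.002, 0.002]
ft_force: [-4.5, -8.1, -3.5]
width: 0.0189
grip_force: 40.0
```

Emit:
play_rows(series=[[0, 0, 0, 0, 0, 0], [0, 0, 0, 0, 0, 0], [0, 0, 0, 0, 0, 0], [0, 0, 0, 0, 0, 0], [0, 0, 0, 0, 0, 0]])

```text
time: 18.6
ee_pos: [0.5339, 0.0862, 0.3337]
eef_rot: [0.996, -0.091, -0.002, 0.002]
ft_force: [-4.5, -8.7, -3.8]
width: 0.0191
grip_force: 40.0
```

Stable and at rest, so I'll hand it in.

```bash
python3 -c "
from h import *
print(job.close_job())"
```

```text
the job is handed in; nothing more can be done
None
```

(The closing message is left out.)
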